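Close a split shaft housing and hold it shut

ROBOT

A 6-joint arm with a two-finger parallel gripper is mounted at the origin on the work surface. World frame = base frame: x ahead of the robot, y to its left, z up, the work surface at z = 0. Lengths are in mm, angles in rad, forces in N, time in s.
With the tool pointing down it reaches from about 250 to 775 mm from the base axis. Payload 4 kg.
Tool frame: the origin (TCP) lies on the front face of the gripper's body, between the roots of the fingers; the fingertips stand 97 mm ahead of it and the grasp point (between the pads) lies 78 mm ahead of it; z points along the fingers, y is the line along which they close (so a half turn about z gives the same grasp; the last joint's range is limited). The gripper opens to 94 mm and grips with 3 to 60 N. Pads are 16 mm wide; open, the fingers measure 119 mm over their backs; the gripper's body (75 mm by 177 mm) begins 78 mm behind the grasp point.
Start: joints at [1.148, 0.087, 1.371, -0, 1.684, -0.103], TCP at [172.914, 522.122, 302.706] pointing down, gripper open.
Joint ranges: [-3.1, 3.1], [-0.76, 2.03], [0.27, 2.55], [-1.08, 4.22], [0.17, 2.65], [-2.57, 2.57]. Speed limits (rad/s): [2.79, 2.79, 3.14, 3.14, 3.14, 3.14].

INTERFACE

Orientations are given as a unit quaternion [x, y, z, w].
In Python, from bench import get_obs, capture, camera_params, close_job, boxes_of, pinpoint gives the robot as it stands.
- The arm moves only by the tool apply_moves, never from a script. Its argument "series" is a list of rows, each a list of 6 numbers: the shift along the world's x, y, z normalised to -1 to 1, where 1 is 750 mm, then the turn, a rotation vector about the world's x, y, z normalised to -1 to 1, where 1 is 180 degrees. In form: [[tx, ty, tz, rx, ry, rz], ...]. A call has 1 to 20 rows; each row is the pose to reach, as a shift and turn from the pose commanded when the call began, turning the shorter way round; what a row does not reach only later rows make up. A row lasts 1/10 s, in which the tool goes at most 50 mm and 8.59 degrees, less where a joint would pass 70% of its speed; a pose out of reach is approached as far as the arm can. A call with a number of a shift or a turn outside -1 to 1 is refused whole. A call with a gripper value outside its range is refused whole. "hand" is the opening, from 0 (shut) to 1 (fully open), set as the call begins (left out, the last holds). The fingers move at their own pace and stop on an object; "squeeze" is the grip in N (left out, the last holds). Time passes only in rows, so rows that repeat a pose let the fingers close. It gives the time, the measured TCP pose, the force, the opening and the grip force at its end, in the units of the state.
- get_obs(): the state, without advancing time (a new reading comes with each control period).
- capture(name): name is "scene" or "top" or "wrist"; returns (picture, depth): 384x512x3 uint8, red, green, blue; 384x512 float32, mm along the optical axis (not along the pixel's ray), 0 where there is no reading.
- camera_params(name): a dict with "K" (3x3 intrinsics, pixels), "T" (4x4, takes a point from camera to world coordinates). Camera axes: x right, y down, z forward; pixel columns grow to the right and rows downward; lengths in mm; the calibration is good to about 2 mm. The wrist camera is an equidistant fisheye: a pixel r from the principal point sees the ray r / f radians off the axis. A picture is of the moment at which its call begins: read the wrist's pose just before it. camera_params takes no time and is no camera call; for the wrist camera it gives the pose at the moment of the call.
- close_job(): hands the job in; it is judged then, once.
Trained networks look in the newest picture that a camera, given by its name, has taken for a name from the list of things; names that differ only in an ending like _2 or _b are one class to them, and where a whole thing is asked for, a point or a joint stands for the part that bears it (a point fixed in the world has none). Each returns a list of dicts, best first, with "score" (0 to 1); they miss things now and then, are a little off and sometimes report something else, mostly with a low value. They report only what shows in the picture. A call takes as long as a camera call. They do not tell look-alikes from the thing itself.
- boxes_of(query, camera): "uv" ([column, row] in pixels, amid what is visible of it).
- pinpoint(query, camera): "uv" ([column, row] in pixels: a listed point, or the origin of a listed thing).
The state is a dict: "time_s": time; "joints": joint angles; "qvel": joint speeds; "joint_torque": joint torques, N m; "tcp_pos": TCP position; "tcp_rot": TCP orientation; "contact_force": force on the tool from outside, world axes, zero at the start; "ft_torque": the same for the moment, N m; "grip_width": finger opening in mm; "grip_force": force on a finger pad.
Only numpy, scipy, OpenCV 4.12 (cv2) and the standard library are available. Lean on these libraries where they do the work, as an engineer would, in place of code of your own. Each camera call takes 0.05 s, during which the arm holds its last target. There are 200 camera calls.

TASK

Lay the steel shaft from its wooden cradle into both saddles of the grey lower housing, roughly centred end to end, and let go of it. Then fit the aluminium cap over it on the two dowels and press it down against its spring plungers until the two halves meet all round. Finish while still holding the cap pressed shut (do not let go), and leave the ring, jar and wrench alone.

Things in the scene. Friction and masses are not known exactly. Their poses are not given: they have to be found in the camera images.
- housing: Grey lower half of a split housing, fixed to the bench. Origin: centre of its underside, on the bench; x along the shaft's line, z up. Bed 150 x 124 x 12 mm (x, y, z). Two saddle blocks centred at x = +-50 mm, 24 mm thick, 100 mm wide (y), flat joint face at z = 60 mm, each with a 90 degree V notch along x at y = 0, 31 mm wide at the face. More under seat and dowel.
- seat (a point): Point on the housing 60 mm above its origin, in the plane of the joint face, axes as the housing. The shaft's centre lies here when it rests centred in both notches; the cap's origin lies here when the cap is shut. Between the saddle blocks it is open 76 mm along x, with only low side walls (inner faces y = +-42 mm, tops 27 mm below this point) and the bed 48 mm below.
- dowel (a point): Foot, on the joint face, of the steel dowel at (x, y) = (+50, +38) mm of the housing; its twin stands at the diagonal corner (-50, -38). Each is 9 mm diameter and 18 mm tall, the top 8 mm tapering to 3 mm diameter.
- plungers (a joint): Four brass spring plungers, 10 mm diameter, moving together, on the joint face at (x, y) = (+-50, +-24) mm of the housing. 0 = up, 7 mm proud of the face; 0.007 = flush (cap shut). They push up with about 8 N in all when up, 12 N when flush, so the cap rises about 7 mm open whenever it is not held down.
- shaft: Plain steel shaft, 22 mm diameter, 180 mm long, about 0.45 kg, a thin dark band near each end; both ends alike. It starts level in the cradle, not always centred in it. Origin: its middle, on its axis; x along the shaft (it may be rolled about x).
- cradle: Wooden cradle fixed to the bench, holding the shaft at the start along its x, shaft axis 50 mm above the bench. Board 134 x 76 x 12 mm; two V-notched uprights centred at x = +-58 mm, 18 mm thick, 64 mm wide (y), 50 mm tall; between them the shaft is free all round. Origin: centre of the underside.
- cap: Loose aluminium upper half, 124 x 100 x 22 mm (x, y, z) plus a lug, about 0.4 kg, lying right way up on the bench. Origin: centre of the underside, which meets the joint face. Underside channel along x for the shaft, 32 mm wide, 14 mm high. 12 mm through holes at (x, y) = (+50, +38) and (-50, -38) mm fit the dowels; it fits as well turned half round.
- lug (a point): Centre of the top of the cap's grip lug, 56 mm above the cap's origin, axes as the cap. The lug is a block 44 mm along x, 28 mm along y, standing 34 mm above the flat 22 mm high top of the cap.
- ring: Bystander: loose steel ring lying flat, 110 mm outside, 90 mm inside, 30 mm high. Origin: centre of its underside. Leave alone.
- jar: Bystander: closed white jar, 68 mm diameter, 85 mm high. Origin: centre of its underside. Leave alone.
- wrench: Bystander: 200 mm steel wrench lying flat on the bench. Leave alone.
Mind the look-alikes: they are no part of the job. What is shaped like the cap but red or turquoise is not meant.

How it is judged (in metres and radians):
On the way, in this order (a step that is already met when the one before it is completed fails the run):
1. The shaft rests in both saddles, level and roughly centred, and is let go (z of shaft in the frame of seat between -0.003 and 0.003 m and y of shaft in the frame of seat between -0.004 and 0.004 m and x of shaft in the frame of seat between -0.015 and 0.015 m and angle between the x axis of shaft and the x axis of housing, either way round below 0.05 rad and contact force between the fingers and shaft below 0.1 N and linear speed of shaft below 0.02 m/s), for 0.2 s.
2. The cap is on both dowels and pressed shut by the fingers over the shaft (z of shaft in the frame of seat between -0.003 and 0.003 m and y of shaft in the frame of seat between -0.004 and 0.004 m and x of shaft in the frame of seat between -0.015 and 0.015 m and angle between the x axis of shaft and the x axis of housing, either way round below 0.05 rad and x of cap in the frame of seat between -0.0035 and 0.0035 m and y of cap in the frame of seat between -0.0035 and 0.0035 m and z of cap in the frame of seat between -0.0025 and 0.0025 m and angle between the x axis of cap and the x axis of housing, either way round below 0.06 rad and angle between the z axis of cap and the z axis of housing, either way round below 0.06 rad and contact force between the fingers and cap above 2 N), for 0.3 s.
At the end, for the whole second after the job is handed in: Shaft in both V notches (3 mm in height, 4 mm sideways, 15 mm end to end, 0.05 rad), untouched by the fingers; cap on the dowels, underside within 2.5 mm of the joint face, 3.5 mm sideways, 0.06 rad, plungers down, fingers still bearing on the cap through the last second (all of step 2 and value of joint plungers above 0.0045 m and contact force between the fingers and shaft below 0.1 N); the arm keeps its last pose, push and grip.
It fails at once if the ring is disturbed (moved over 20 mm) (distance of ring from where it was at the start of the episode above 0.02 m).
It fails at once if the jar is disturbed (moved over 20 mm) (distance of jar from where it was at the start of the episode above 0.02 m).
It fails at once if the wrench is disturbed (moved over 20 mm) (distance of wrench from where it was at the start of the episode above 0.02 m).
It also fails if it takes over 59 s, if anything falls off the work surface, if the arm or the gripper's body presses on something with over 40 N, if the wrist force passes 120 N, or if a joint passes its speed limit or range.

## Working session

There is one attempt and no reset: what is moved stays moved. The work goes in short steps, Python scripts to look and compute and a tool call to move; the robot and the scene stay as the last step left them, time stands still between calls to the robot, and variables do not carry over. Pictures are saved under pics/ and viewed, at most 10 in all, crops included, and the job is handed in when it is done.

Besides the shell and the picture viewer there is one more tool, called after ">>>" in YAML: its name, and indented under it one key for each argument. apply_moves: Moves the arm, as the interface text tells. Scaled input: -1 to 1 covers 750 mm each way for a shift and 180 degrees each way for a turn. Its arguments: {"type":"object","properties":{"series":{"type":"array","items":{"type":"array","items":{"type":"number"}}},"hand":{"type":"number"},"squeeze":{"type":"number"}},"required":["series"]}

```bash
mkdir -p pics; ls
python3 - <<'E'
from bench import *
import cv2,numpy as np
for n in ["top","scene"]:
    p,d=capture(n); cv2.imwrite(f"pics/{n}0.png",p[:,:,::-1]); np.savez(f"{n}0.npz",p=p,d=d,**camera_params(n))
    for q in ["shaft","housing","cap","cradle","seat","dowel","lug","ring","jar","wrench"]:
        print(n,q,[(np.round(x["uv"]).tolist(),round(x["score"],2)) for x in pinpoint(q,n)][:4])
print(get_obs())
E
```

```text
pics
top shaft [([346.0, 207.0], 0.62)]
top housing [([250.0, 216.0], 0.58)]
top cap [([103.0, 223.0], 0.75), ([159.0, 208.0], 0.68), ([140.0, 267.0], 0.56), ([151.0, 206.0], 0.39)]
top cradle [([339.0, 205.0], 0.98), ([239.0, 198.0], 0.18)]
top seat [([252.0, 218.0], 0.75)]
top dowel [([240.0, 198.0], 0.95)]
top lug [([153.0, 202.0], 0.58), ([137.0, 270.0], 0.57), ([93.0, 220.0], 0.55)]
top ring [([190.0, 137.0], 0.95)]
top jar [([291.0, 134.0], 0.94)]
top wrench [([432.0, 199.0], 0.83), ([348.0, 203.0], 0.23)]
scene shaft [([193.0, 177.0], 0.84)]
scene housing [([272.0, 181.0], 0.78), ([232.0, 251.0], 0.62)]
scene cap [([391.0, 196.0], 0.92), ([363.0, 164.0], 0.88), ([350.0, 201.0], 0.8), ([120.0, 179.0], 0.55)]
scene cradle [([196.0, 187.0], 0.74)]
scene seat [([270.0, 175.0], 0.84)]
scene dowel [([281.0, 187.0], 0.94)]
scene lug [([398.0, 187.0], 0.91), ([350.0, 192.0], 0.71), ([364.0, 153.0], 0.58)]
scene ring [([321.0, 253.0], 0.83)]
scene jar [([229.0, 247.0], 0.62)]
scene wrench [([120.0, 182.0], 0.73)]
{'time_s': 1.1, 'joints': array([ 1.14789608e+00,  8.71859976e-02,  1.37071788e+00,  8.01317623e-06,
        1.68361102e+00, -1.03075650e-01]), 'qvel': array([-0.00091736, -0.00095886, -0.00054716,  0.00091952,  0.00130691,
        0.00047482]), 'joint_torque': array([-1.20077824e-03, -3.40059328e+01, -3.02599883e+01,  7.16541242e-02,
        2.37997103e-02,  4.05532307e-05]), 'tcp_pos': array([172.9095913 , 522.11280072, 302.70445385]), 'tcp_rot': array([1.59231179e-01, 9.87241323e-01, 3.85734406e-05, 6.26202114e-06]), 'contact_force': array([-0.39535438,  0.43836766,  0.73747765]), 'ft_torque': array([ 0.03247901,  0.00631233, -0.01548947]), 'grip_force': 0.0, 'grip_width': 94.16887045957124}
```

View pics/top0.png

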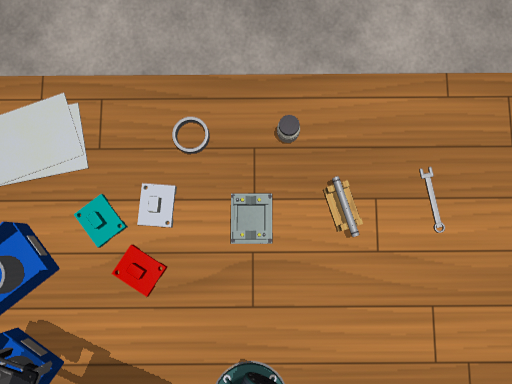

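View pics/scene0.png

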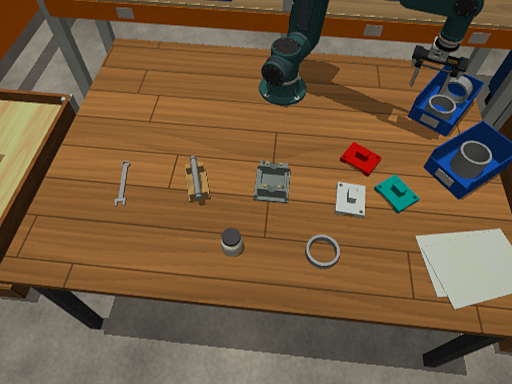

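The top view shows the shaft in its cradle at about (345,207), the housing at (252,218), and the aluminium cap at (157,206). The red and turquoise look-alikes are at (140,270) and (100,220), the jar at (289,128), the ring at (190,135), and the wrench at (432,199). The scene view agrees.

```bash
cat > h.py <<'E'
import numpy as np,cv2
def cloud(d,K,T):
    v,u=np.mgrid[:d.shape[0],:d.shape[1]]
    P=np.stack([(u-K[0,2])/K[0,0]*d,(v-K[1,2])/K[1,1]*d,d],-1)
    return P@T[:3,:3].T+T[:3,3]
def fishcloud(d,K,T):
    v,u=np.mgrid[:d.shape[0],:d.shape[1]]
    x=(u-K[0,2])/K[0,0];y=(v-K[1,2])/K[1,1];r=np.hypot(x,y)+1e-9
    t=np.where(r<1.4,np.tan(np.minimum(r,1.4)),0)
    P=np.stack([x/r*t*d,y/r*t*d,d],-1)
    return P@T[:3,:3].T+T[:3,3]
def rect(P):
    (c,s,a)=cv2.minAreaRect(P[:,:2].astype(np.float32)); return np.round(c,1),np.round(s,1),round(a,2)
E
python3 - <<'E'
from h import *
for n in ["top","scene"]:
    f=np.load(n+"0.npz");C=cloud(f["d"],f["K"],f["T"]);p=f["p"]
    print(n,f["T"].round(3).tolist(),f["K"].tolist())
    def at(u,v): return C[v,u].round(0)
    if n=="top":
        pts=dict(cap=(146,190),house=(252,218),shaft=(345,207),jar=(289,128),ring=(190,135),wr=(432,199))
    else: pts=dict(cap=(343,205),house=(272,181),shaft=(196,177),jar=(231,240),ring=(322,252),wr=(123,182))
    for k,(u,v) in pts.items(): print(k,at(u,v))
    if n=="top": cen={k:C[v,u][:2] for k,(u,v) in dict(cap=(157,206),house=(252,218),shaft=(345,207)).items()}
    for k,(lo,hi) in dict(cap=(12,30),house=(52,75),shaft=(52,70)).items():
        m=(np.hypot(C[...,0]-cen[k][0],C[...,1]-cen[k][1])<115)&(C[...,2]>lo)&(C[...,2]<hi)
        if k=="cap":m&=(p.max(-1).astype(int)-p.min(-1)<40)
        P=C[m];print(k,len(P),rect(P),P.mean(0).round(1))
        if k=="shaft":
            print(cv2.fitLine(P[:,:2].astype(np.float32),cv2.DIST_HUBER,0,.01,.01).ravel())
E
```

```text
top [[-0.006, -0.992, 0.127, 438.929], [-1.0, 0.006, 0.001, -55.198], [-0.002, -0.127, -0.992, 1246.739], [0.0, 0.0, 0.0, 1.0]] [[414.5837365350578, 0.0, 267.6085599746312], [0.0, 414.5837365350578, 191.2558273743173], [0.0, 0.0, 1.0]]
cap [602. 308.  23.]
house [518.  -7.  10.]
shaft [ 544. -275.   63.]
jar [ 772. -117.   84.]
ring [777. 186.  -4.]
wr [ 572. -548.    6.]
cap 1224 (array([557.7, 278. ]), array([102.3, 124.4]), 85.49) [556.7 276.2  21.8]
house 484 (array([518.1,  -2.7]), array([ 98.1, 121.2]), 89.68) [517.3  -3.2  59.6]
shaft 451 (array([ 547.2, -276. ]), array([179.2,  60.5]), 16.84) [ 546.  -276.6   58.6]
[ 9.5290297e-01  3.0327532e-01  5.4561517e+02 -2.7632162e+02]
scene [[-0.104, 0.825, -0.555, 1311.063], [0.995, 0.093, -0.049, 3.94], [0.011, -0.557, -0.83, 1159.915], [0.0, 0.0, 0.0, 1.0]] [[380.3314452312888, 0.0, 255.320665550022], [0.0, 380.3314452312888, 186.13189716707362], [0.0, 0.0, 1.0]]
cap [594. 250.  20.]
house [514.  -5.  12.]
shaft [ 561. -273.   62.]
jar [ 801. -113.   85.]
ring [770. 182.  -2.]
wr [ 575. -548.    6.]
cap 738 (array([563.1, 276.9]), array([ 99.7, 129.8]), 85.54) [568.8 275.3  20.4]
house 290 (array([522.2,  -5.1]), array([ 98.5, 127.2]), 89.63) [525.6  -4.7  58.5]
shaft 235 (array([ 552.2, -282. ]), array([181.7,  43.7]), 12.09) [ 557.1 -276.6   57. ]
[ 9.5135516e-01  3.0809635e-01  5.5696625e+02 -2.7642810e+02]
```

>>> apply_moves:
  series:
    - [0.46, -0.7, 0.03, 0, 0, -0.8]
    - [0.46, -0.7, 0.03, 0, 0, -0.8]
    - [0.46, -0.7, 0.03, 0, 0, -0.8]
    - [0.46, -0.7, 0.03, 0, 0, -0.8]
    - [0.46, -0.7, 0.03, 0, 0, -0.8]
    - [0.46, -0.7, 0.03, 0, 0, -0.8]
    - [0.46, -0.7, 0.03, 0, 0, -0.8]
    - [0.46, -0.7, 0.03, 0, 0, -0.8]
    - [0.46, -0.7, 0.03, 0, 0, -0.8]
    - [0.46, -0.7, 0.03, 0, 0, -0.8]
    - [0.46, -0.7, 0.03, 0, 0, -0.8]
    - [0.46, -0.7, 0.03, 0, 0, -0.8]
    - [0.46, -0.7, 0.03, 0, 0, -0.8]
    - [0.46, -0.7, 0.03, 0, 0, -0.8]
    - [0.46, -0.7, 0.03, 0, 0, -0.8]
    - [0.46, -0.7, 0.03, 0, 0, -0.8]
    - [0.46, -0.7, 0.03, 0, 0, -0.8]
    - [0.46, -0.7, 0.03, 0, 0, -0.8]
    - [0.46, -0.7, 0.03, 0, 0, -0.8]
  hand: 1

```text
time_s: 3.0
tcp_pos: [517.9, -2.9, 325.3]
tcp_rot: [0.988, 0.155, 0.0, 0.0]
contact_force: [-0.9, 0.7, -0.2]
grip_width: 94.2
grip_force: 0.0
```

```bash
cat >> h.py <<'E'
def shot(tag):
    from bench import capture,camera_params
    c=camera_params("wrist");p,d=capture("wrist");cv2.imwrite(f"pics/{tag}.png",p[:,:,::-1]);np.savez(tag+".npz",p=p,d=d,**c)
    return p,d,c["K"],c["T"]
E
python3 - <<'E'
from h import *
from bench import *
p,d,K,T=shot("w_house");print(K.tolist(),T.round(3).tolist())
C=fishcloud(d,K,T);v,u=np.mgrid[:384,:512]
for lo,hi in[(52,64),(6,16),(69,85)]:
    m=(np.hypot(C[...,0]-518,C[...,1]+3)<115)&(C[...,2]>lo)&(C[...,2]<hi)
    print(lo,m.sum(),rect(C[m]),C[m].mean(0),u[m].mean(),v[m].mean())
E
```

```text
[[297.3186396354542, 0.0, 250.56973904407874], [0.0, 297.3186396354542, 188.0196873936229], [0.0, 0.0, 1.0]] [[0.306, -0.924, -0.23, 584.94], [-0.952, -0.296, -0.075, 18.516], [0.002, 0.242, -0.97, 407.301], [0.0, 0.0, 0.0, 1.0]]
52 2472 (array([520. ,  -5.7]), array([100.7, 124.2]), 89.24) [522.62950972  -5.27794332  59.08723551] 253.33940129449837 170.540857605178
6 5122 (array([520.4,  -5.9]), array([124.2, 149.8]), 89.83) [529.11056181  -2.71329205  12.16426683] 252.43947676688794 159.62046075751658
69 86 (array([506.8,  13.5]), array([131.2,  54.5]), 37.33) [523.31016778  -2.62882861  73.86776399] 250.61627906976744 171.04651162790697
```

View pics/w_house.png

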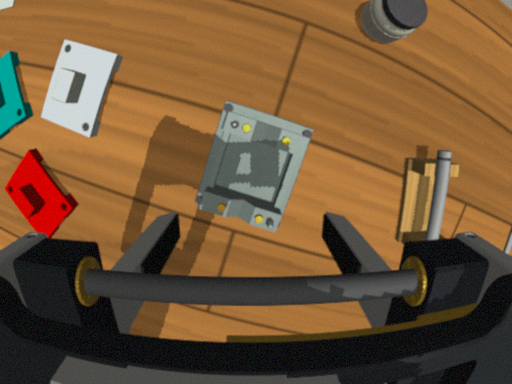

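The wrist view shows the housing at about (255,170), the cap at (80,88), the shaft at (438,195) and the jar at (395,15). The housing fits at (520,-5.7), with yaw about -0.4°.

>>> apply_moves:
  series:
    - [0.02, -0.36, -0.04, 0, 0, 0]
    - [0.02, -0.36, -0.04, 0, 0, 0]
    - [0.02, -0.36, -0.04, 0, 0, 0]
    - [0.02, -0.36, -0.04, 0, 0, 0]
    - [0.02, -0.36, -0.04, 0, 0, 0]
    - [0.02, -0.36, -0.04, 0, 0, 0]
    - [0.02, -0.36, -0.04, 0, 0, 0]
    - [0.02, -0.36, -0.04, 0, 0, 0]

```text
time_s: 3.85
tcp_pos: [532.9, -272.7, 294.9]
tcp_rot: [0.988, 0.154, -0.0, -0.001]
contact_force: [0.8, 0.6, -1.4]
grip_width: 93.9
grip_force: 0.0
```

Run:
```python
from h import *
from bench import *
print(get_obs()["tcp_pos"],get_obs()["tcp_rot"])
p,d,K,T=shot("w_shaft")
C=fishcloud(d,K,T);p=p.astype(int)
R=np.hypot(C[...,0]-546,C[...,1]+276)<130
for lo in(54,58):
    m=R&(C[...,2]>lo)&(C[...,2]<66)
    P=C[m];print(len(P),rect(P),P.mean(0),P[:,2].max())
l=cv2.fitLine(P[:,:2].astype(np.float32),cv2.DIST_HUBER,0,.01,.01).ravel();print(l,np.degrees(np.arctan2(l[1],l[0])))
s=(P[:,:2]-l[2:])@l[:2];print(s.min(),s.max(),l[2:]+l[:2]*(s.min()+s.max())/2)
m=R&(C[...,2]>6)&(C[...,2]<16);print("board",rect(C[m]))
```

```text
[ 532.85572267 -272.73854098  294.94626206] [ 9.88103215e-01  1.53791133e-01 -1.01580069e-04 -5.59982649e-04]
2845 (array([ 550.2, -278.9]), array([179.6,  20.7]), 17.7) [ 554.21785578 -277.5292915    59.07796878] 63.05130080274148
2062 (array([ 550.2, -279.1]), array([178.9,  16.8]), 17.8) [ 554.0711516  -277.65865346   60.04412065] 63.05130080274148
[ 9.5320773e-01  3.0231616e-01  5.5410120e+02 -2.7770352e+02] 17.59677
-93.6370638095935 85.30575967402044 [ 550.13046453 -278.96286566]
board (array([ 553.9, -277.9]), array([132.4,  76.8]), 18.14)
```

View pics/w_shaft.png

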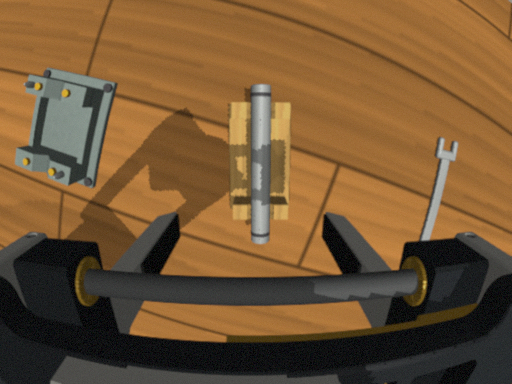

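The shaft lies at columns 250–270 and rows 85–243. Its centre is about (550,-279) mm with yaw 17.7°, and the fingers are aligned with it.

>>> apply_moves:
  series:
    - [0.0229, -0.008, -0.04, 0, 0, 0]
    - [0.0229, -0.008, -0.09, 0, 0, 0]
    - [0.0229, -0.008, -0.14, 0, 0, 0]
    - [0.0229, -0.008, -0.18, 0, 0, 0]
    - [0.0229, -0.008, -0.21, 0, 0, 0]
    - [0.0229, -0.008, -0.2227, 0, 0, 0]
    - [0.0229, -0.008, -0.2227, 0, 0, 0]

```text
time_s: 4.6
tcp_pos: [549.8, -277.1, 127.2]
tcp_rot: [0.988, 0.155, -0.001, -0.001]
contact_force: [-0.1, 0.2, 0.7]
grip_width: 94.1
grip_force: 0.0
```

>>> apply_moves:
  series:
    - [0, 0, 0, 0, 0, 0]
    - [0, 0, 0, 0, 0, 0]
    - [0, 0, 0, 0, 0, 0]
    - [0, 0, 0, 0, 0, 0]
    - [0, 0, 0, 0, 0, 0]
    - [0, 0, 0, 0, 0, 0]
    - [0, 0, 0, 0, 0, 0]
    - [0, 0, 0, 0, 0, 0]
  hand: 0
  squeeze: 35

```text
time_s: 5.4
tcp_pos: [550.1, -278.9, 128.1]
tcp_rot: [0.988, 0.154, -0.0, -0.0]
contact_force: [-0.0, 0.8, -0.1]
grip_width: 33.5
grip_force: 0.0
```

>>> apply_moves:
  series:
    - [0, 0, 0, 0, 0, 0]
    - [0, 0, 0, 0, 0, 0]
    - [0, 0, 0, 0, 0, 0]
    - [0, 0, 0, 0, 0, 0]
    - [0, 0, 0, 0, 0, 0]

```text
time_s: 5.9
tcp_pos: [549.9, -278.5, 128.0]
tcp_rot: [0.988, 0.154, -0.0, -0.0]
contact_force: [-0.8, 1.4, 1.0]
grip_width: 20.7
grip_force: 35.0
```

>>> apply_moves:
  series:
    - [0, 0, 0.05, 0, 0, 0]
    - [0, 0, 0.1, 0, 0, 0]
    - [-0.005, 0.05, 0.14, 0, 0, -0.03]
    - [-0.01, 0.1, 0.16, 0, 0, -0.06]
    - [-0.02, 0.16, 0.16, 0, 0, -0.1006]
    - [-0.03, 0.22, 0.16, 0, 0, -0.1006]
    - [-0.04, 0.28, 0.16, 0, 0, -0.1006]
    - [-0.04, 0.33, 0.16, 0, 0, -0.1006]
    - [-0.04, 0.355, 0.16, 0, 0, -0.1006]
    - [-0.04, 0.364, 0.16, 0, 0, -0.1006]
    - [-0.04, 0.364, 0.16, 0, 0, -0.1006]
    - [-0.04, 0.364, 0.16, 0, 0, -0.1006]

```text
time_s: 7.1
tcp_pos: [520.1, -6.9, 247.5]
tcp_rot: [1.0, -0.004, -0.0, 0.001]
contact_force: [0.6, -0.2, -5.0]
grip_width: 21.1
grip_force: 35.0
```

Run:
```python
from h import *
from bench import *
o=get_obs();print(o["tcp_pos"],o["tcp_rot"],o["grip_width"],o["contact_force"])
p,d,K,T=shot("w_over")
C=fishcloud(d,K,T);tz=o["tcp_pos"][2]-78
m=(np.hypot(C[...,0]-520,C[...,1]+5.7)<125)
a=m&(C[...,2]>tz-8)&(C[...,2]<tz+14)&(abs(C[...,1]+5.7)<25);P=C[a];print("shaft",rect(P),P[:,0].max(),P[:,2].max(),np.polyfit(P[:,0]-520,P[:,2],1))
b=m&(C[...,2]>52)&(C[...,2]<64);print("face",rect(C[b]))
b=m&(C[...,2]>6)&(C[...,2]<16);print("bed",rect(C[b]))
```

```text
[520.10235453  -6.92434348 247.54942626] [ 9.99990759e-01 -4.23820943e-03 -4.62120016e-04  5.53407360e-04] 21.054701153734893 [ 0.60183622 -0.24161827 -4.99076123]
shaft (array([528.8,  -7.4]), array([162.6,  45.1]), 7.9) 610.1937051193815 183.50457174352704 [4.23624737e-03 1.77588456e+02]
face (array([522.4,  -5.5]), array([100.9, 118.9]), 89.97)
bed (array([520.8,  -5.3]), array([124.8, 149. ]), 89.53)
```

View pics/w_over.png

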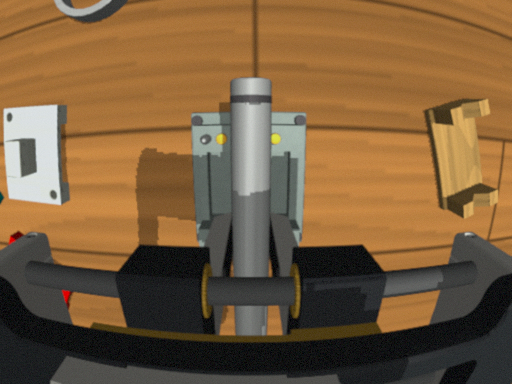

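The shaft is gripped level above the housing. It spans columns 231–271 and its far end is at row 80, centred end to end to within 1 mm.

>>> apply_moves:
  series:
    - [0, 0, -0.05, 0, 0, 0]
    - [0, 0, -0.1, 0, 0, 0]
    - [0, 0, -0.12, 0, 0, 0]
    - [0, 0, -0.135, 0, 0, 0]
    - [0, 0, -0.141, 0, 0, 0]
    - [0, 0, -0.144, 0, 0, 0]
    - [0, 0, -0.146, 0, 0, 0]
    - [0, 0, -0.147, 0, 0, 0]
    - [0, 0, -0.147, 0, 0, 0]
    - [0, 0, -0.147, 0, 0, 0]

```text
time_s: 8.15
tcp_pos: [520.7, -5.8, 138.9]
tcp_rot: [1.0, -0.004, 0.001, 0.0]
contact_force: [0.3, 0.9, -2.1]
grip_width: 21.1
grip_force: 35.0
```

>>> apply_moves:
  series:
    - [0, 0, -0.001, 0, 0, 0]
    - [0, 0, -0.001, 0, 0, 0]
    - [0, 0, -0.001, 0, 0, 0]
    - [0, 0, -0.001, 0, 0, 0]
    - [0, 0, -0.001, 0, 0, 0]
    - [0, 0, -0.001, 0, 0, 0]
  hand: 0.6

```text
time_s: 8.75
tcp_pos: [520.1, -5.9, 137.3]
tcp_rot: [1.0, -0.004, 0.0, 0.0]
contact_force: [-0.2, 0.3, 0.7]
grip_width: 56.4
grip_force: 0.0
```

>>> apply_moves:
  series:
    - [0, 0, 0.02, 0, 0, 0]
    - [0, 0, 0.06, 0, 0, 0]
    - [0, 0, 0.12, 0, 0, 0]
    - [0, 0, 0.18, 0, 0, 0]
    - [0, 0, 0.21, 0, 0, 0]
    - [0, 0, 0.21, 0, 0, 0]
    - [0, 0, 0.21, 0, 0, 0]

```text
time_s: 9.45
tcp_pos: [520.0, -5.9, 294.2]
tcp_rot: [1.0, -0.004, -0.0, 0.0]
contact_force: [-0.7, 0.3, -1.1]
grip_width: 56.5
grip_force: 0.0
```

Run:
```python
from h import *
from bench import *
o=get_obs();print(o["tcp_pos"],o["tcp_rot"],o["grip_width"],o["contact_force"])
p,d,K,T=shot("w_placed")
C=fishcloud(d,K,T)
m=(np.hypot(C[...,0]-520,C[...,1]+5.7)<125)
a=m&(C[...,2]>65)&(C[...,2]<76)&(abs(C[...,1]+5.7)<20);P=C[a];print("shaft",rect(P),P[:,2].max(),P[:,0].min(),P[:,0].max(),np.polyfit(P[:,0]-520,P[:,2],1))
l=cv2.fitLine(P[:,:2].astype(np.float32),cv2.DIST_HUBER,0,.01,.01).ravel();print(l)
b=m&(C[...,2]>52)&(C[...,2]<64);print("face",rect(C[b]))
b=m&(C[...,2]>6)&(C[...,2]<16);print("bed",rect(C[b]))
```

```text
[519.97394248  -5.89866957 294.19129575] [ 9.99992876e-01 -3.77278288e-03 -1.00515946e-04  5.99424474e-05] 56.45460500299674 [-0.69732003  0.3493439  -1.13545365]
shaft (array([521. , -10.5]), array([ 30.5, 179. ]), 89.62) 73.12542773090996 431.4662251276726 610.4824395303792 [9.00895902e-04 6.91718344e+01]
[ 9.9999887e-01 -1.4896742e-03  5.2644122e+02 -5.2981744e+00]
face (array([521.9,  -5.6]), array([176.2,  99.9]), 0.16)
bed (array([529.9,  -5.6]), array([124.9, 130.1]), 89.82)
```

>>> apply_moves:
  series:
    - [0.04, 0.375, 0, 0, 0, -0.023]
    - [0.04, 0.375, 0, 0, 0, -0.023]
    - [0.04, 0.375, 0, 0, 0, -0.023]
    - [0.04, 0.375, 0, 0, 0, -0.023]
    - [0.04, 0.375, 0, 0, 0, -0.023]
    - [0.04, 0.375, 0, 0, 0, -0.023]
    - [0.04, 0.375, 0, 0, 0, -0.023]
    - [0.04, 0.375, 0, 0, 0, -0.023]
    - [0.04, 0.375, 0, 0, 0, -0.023]
    - [0.04, 0.375, 0, 0, 0, -0.023]
  hand: 1

```text
time_s: 10.5
tcp_pos: [550.1, 273.9, 294.2]
tcp_rot: [0.999, -0.041, -0.0, 0.0]
contact_force: [-0.3, -0.1, -0.2]
grip_width: 94.3
grip_force: 0.0
```

Run:
```python
from h import *
from bench import *
o=get_obs();print(o["tcp_pos"],o["tcp_rot"],o["grip_width"],o["contact_force"])
p,d,K,T=shot("w_cap")
C=fishcloud(d,K,T);q=p.astype(int)
m=(np.hypot(C[...,0]-560,C[...,1]-275)<90)&(q.max(-1)-q.min(-1)<45)
for lo,hi in((17,27),(10,27),(50,60)):
    b=m&(C[...,2]>lo)&(C[...,2]<hi);print(lo,b.sum(),rect(C[b]),np.median(C[b][:,2]))
```

```text
[550.13086149 273.91356045 294.15843065] [ 9.99164995e-01 -4.08527993e-02 -4.40876104e-04  4.10052726e-04] 94.31980536822832 [-0.26686885 -0.08915896 -0.22288283]
17 6971 (array([561.1, 276.5]), array([101. , 123.3]), 85.29) 22.078900374784155
10 6994 (array([561.1, 276.5]), array([101. , 123.3]), 85.29) 22.076292915010242
50 1012 (array([560.2, 276.9]), array([27.6, 43.9]), 85.63) 56.03513966181356
```

View pics/w_cap.png

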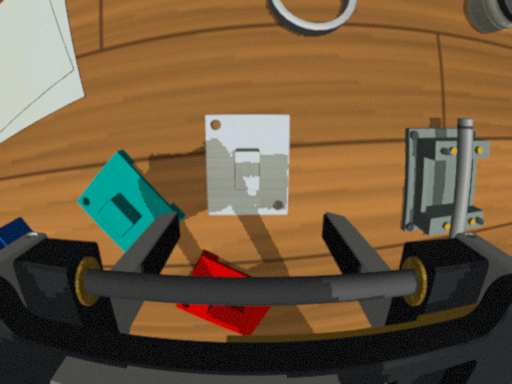

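The aluminium cap is centred at about (248,165), with holes at (215,124) and (277,205), on the same diagonal as the dowels. Its centre is (560.6,276.7) mm, yaw -4.6°.

>>> apply_moves:
  series:
    - [0.0141, 0.0018, -0.05, 0, 0, 0]
    - [0.0141, 0.0018, -0.1, 0, 0, 0]
    - [0.0141, 0.0018, -0.15, 0, 0, 0]
    - [0.0141, 0.0018, -0.19, 0, 0, 0]
    - [0.0141, 0.0018, -0.215, 0, 0, 0]
    - [0.0141, 0.0018, -0.2283, 0, 0, 0]
    - [0.0141, 0.0018, -0.2283, 0, 0, 0]
    - [0.0141, 0.0018, -0.2283, 0, 0, 0]

```text
time_s: 11.35
tcp_pos: [561.4, 276.5, 124.9]
tcp_rot: [0.999, -0.04, 0.001, -0.0]
contact_force: [-0.2, 0.4, 0.5]
grip_width: 94.1
grip_force: 0.0
```

>>> apply_moves:
  series:
    - [0, 0, 0, 0, 0, 0]
    - [0, 0, 0, 0, 0, 0]
    - [0, 0, 0, 0, 0, 0]
    - [0, 0, 0, 0, 0, 0]
    - [0, 0, 0, 0, 0, 0]
    - [0, 0, 0, 0, 0, 0]
    - [0, 0, 0, 0, 0, 0]
    - [0, 0, 0, 0, 0, 0]
    - [0, 0, 0, 0, 0, 0]
    - [0, 0, 0, 0, 0, 0]
    - [0, 0, 0, 0, 0, 0]
    - [0, 0, 0, 0, 0, 0]
  hand: 0
  squeeze: 50

```text
time_s: 12.55
tcp_pos: [560.7, 276.8, 123.4]
tcp_rot: [0.999, -0.04, -0.0, -0.0]
contact_force: [0.0, 0.5, -0.6]
grip_width: 27.8
grip_force: 50.0
```

>>> apply_moves:
  series:
    - [0, 0, 0.03, 0, 0, 0]
    - [0, 0, 0.08, 0, 0, 0]
    - [0, 0, 0.13, 0, 0, 0]
    - [-0.005, -0.03, 0.16, 0, 0, 0.0242]
    - [-0.01, -0.08, 0.16, 0, 0, 0.0242]
    - [-0.02, -0.14, 0.16, 0, 0, 0.0242]
    - [-0.03, -0.2, 0.16, 0, 0, 0.0242]
    - [-0.04, -0.26, 0.16, 0, 0, 0.0242]
    - [-0.05, -0.31, 0.16, 0, 0, 0.0242]
    - [-0.0535, -0.35, 0.16, 0, 0, 0.0242]
    - [-0.0535, -0.37, 0.16, 0, 0, 0.0242]
    - [-0.0535, -0.3763, 0.16, 0, 0, 0.0242]
    - [-0.0535, -0.3763, 0.16, 0, 0, 0.0242]
    - [-0.0535, -0.3763, 0.16, 0, 0, 0.0242]
    - [-0.0535, -0.3763, 0.16, 0, 0, 0.0242]

```text
time_s: 14.05
tcp_pos: [520.7, -4.2, 243.3]
tcp_rot: [1.0, -0.001, -0.0, -0.0]
contact_force: [-0.1, 0.6, -4.4]
grip_width: 27.3
grip_force: 50.0
```

Run:
```python
from h import *
from bench import *
o=get_obs();print(o["tcp_pos"],o["tcp_rot"],o["grip_width"],o["contact_force"])
p,d,K,T=shot("w_capover")
C=fishcloud(d,K,T)
m=(np.hypot(C[...,0]-520,C[...,1]+5.7)<95);z0=o["tcp_pos"][2]-123.4
b=m&(C[...,2]>z0+15)&(C[...,2]<z0+29);print("cap",b.sum(),rect(C[b]),C[b][:,0].max(),np.polyfit(C[b][:,0]-520,C[b][:,2],1),np.polyfit(C[b][:,1],C[b][:,2],1))
P=C[b];f=P[P[:,0]>545];print("y edges",f[:,1].min(),f[:,1].max())
# same view, shaft & bed still visible ahead
b=m&(C[...,2]>4)&(C[...,2]<18);print("bed",b.sum(),C[b].max(0))
cv2.imwrite("pics/w_capover2.png",cv2.resize(p[60:260,130:390,::-1],None,fx=2.6,fy=2.6))
```

```text
[520.66208002  -4.22734422 243.26518104] [ 9.99999521e-01 -9.31840627e-04 -1.67139357e-04 -2.46947642e-04] 27.258540830511947 [-0.12181259  0.62968003 -4.40552132]
cap 13760 (array([531.6,  -4.4]), array([100.8, 102. ]), 89.87) 582.7157600240191 [-3.72864782e-03  1.42076903e+02] [-1.96185031e-03  1.41947181e+02]
y edges -54.92568516096996 45.786192432798956
bed 1168 [594.92906435  56.50467815  17.9657945 ]
```

View pics/w_capover2.png

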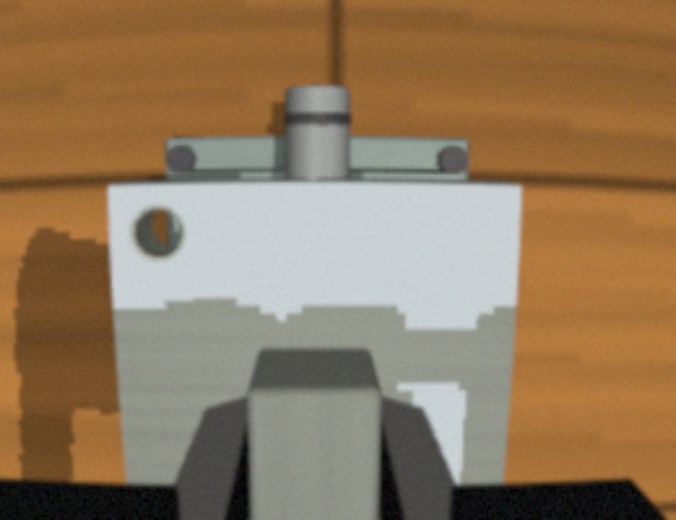

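The cap is level over the housing. Its hole shows at crop (158,232), and the shaft end lines up along crop columns 285–350.

>>> apply_moves:
  series:
    - [0, 0, -0.02, 0, 0, 0]
    - [0, 0, -0.04, 0, 0, 0]
    - [0, 0, -0.05, 0, 0, 0]
    - [0, 0, -0.05, 0, 0, 0]
    - [0, 0, -0.05, 0, 0, 0]
    - [0, 0, -0.053, 0, 0, 0]
    - [0, 0, -0.056, 0, 0, 0]
    - [0, 0, -0.059, 0, 0, 0]
    - [0, 0, -0.062, 0, 0, 0]
    - [0, 0, -0.062, 0, 0, 0]
    - [0, 0, -0.062, 0, 0, 0]

```text
time_s: 15.2
tcp_pos: [520.5, -5.5, 196.9]
tcp_rot: [1.0, -0.002, -0.0, 0.0]
contact_force: [0.4, -1.0, -4.6]
grip_width: 27.7
grip_force: 50.0
```

>>> apply_moves:
  series:
    - [0, 0, -0.002, 0, 0, 0]
    - [0, 0, -0.004, 0, 0, 0]
    - [0, 0, -0.006, 0, 0, 0]
    - [0, 0, -0.007, 0, 0, 0]
    - [0, 0, -0.007, 0, 0, 0]

```text
time_s: 15.7
tcp_pos: [520.4, -5.5, 191.5]
tcp_rot: [1.0, -0.002, -0.0, 0.0]
contact_force: [0.5, 0.1, -4.4]
grip_width: 27.8
grip_force: 50.0
```

Both holes are past the dowel tapers with no side force. Now pressing.

>>> apply_moves:
  series:
    - [0, 0, -0.002, 0, 0, 0]
    - [0, 0, -0.004, 0, 0, 0]
    - [0, 0, -0.006, 0, 0, 0]
    - [0, 0, -0.008, 0, 0, 0]
    - [0, 0, -0.01, 0, 0, 0]
    - [0, 0, -0.011, 0, 0, 0]
    - [0, 0, -0.011, 0, 0, 0]
    - [0, 0, -0.011, 0, 0, 0]
  squeeze: 60

```text
time_s: 16.5
tcp_pos: [520.8, -5.5, 184.8]
tcp_rot: [1.0, -0.002, 0.001, 0.0]
contact_force: [-3.5, -0.2, 6.8]
grip_width: 27.7
grip_force: 60.0
```

>>> apply_moves:
  series:
    - [0, 0, -0.001, 0, 0, 0]
    - [0, 0, -0.002, 0, 0, 0]
    - [0, 0, -0.003, 0, 0, 0]
    - [0, 0, -0.003, 0, 0, 0]
    - [0, 0, -0.003, 0, 0, 0]

```text
time_s: 17.0
tcp_pos: [520.7, -5.5, 183.3]
tcp_rot: [1.0, -0.002, 0.001, 0.0]
contact_force: [-4.5, -0.1, 9.6]
grip_width: 27.6
grip_force: 60.0
```

>>> apply_moves:
  series:
    - [0, 0, -0.002, 0, 0, 0]
    - [0, 0, -0.004, 0, 0, 0]
    - [0, 0, -0.004, 0, 0, 0]
    - [0, 0, -0.004, 0, 0, 0]
    - [0, 0, -0.004, 0, 0, 0]
    - [0, 0, -0.004, 0, 0, 0]

```text
time_s: 17.6
tcp_pos: [520.7, -5.5, 183.3]
tcp_rot: [1.0, -0.002, 0.001, 0.0]
contact_force: [-9.6, 0.7, 20.6]
grip_width: 27.6
grip_force: 60.0
```

Run:
```python
from h import *
from bench import *
o=get_obs();print(o["tcp_pos"],o["tcp_rot"],o["grip_width"],o["contact_force"],o["ft_torque"])
p,d,K,T=shot("w_fin")
C=fishcloud(d,K,T)
m=(np.hypot(C[...,0]-520,C[...,1]+5.7)<125)
b=m&(C[...,2]>77)&(C[...,2]<90)&(C[...,0]<584);P=C[b];x,y,z=P.T
A=np.c_[x-520.6,y+5.5,np.ones(len(x))];print("cap top plane",np.linalg.lstsq(A,z,rcond=None)[0],np.median(z))
f=P[P[:,0]>545];print("x max, y edges",P[:,0].max(),f[:,1].min(),f[:,1].max())
b=m&(C[...,2]>55)&(C[...,2]<75)&(C[...,0]>584);print("shaft end",C[b].max(0),C[b].min(0))
p,d=capture("top");c=camera_params("top");C=cloud(d,c["K"],c["T"])
cv2.imwrite("pics/w_fin2.png",cv2.resize(cv2.imread("pics/w_fin.png")[60:260,130:390],None,fx=2.6,fy=2.6))
```

```text
[520.66466238  -5.49408864 183.27834609] [ 9.99997502e-01 -1.79962817e-03  1.29722468e-03  2.72820161e-04] 27.618518476873344 [-9.58905622  0.70061795 20.58129533] [0.2938359  2.21859208 0.05410062]
cap top plane [-1.73653707e-03 -2.53372797e-03  8.21490885e+01] 82.06889049410071
x max, y edges 582.6289636747643 -56.079900258389934 44.48388949266195
shaft end [610.76557872   5.20264618  72.95450349] [584.13991818 -16.693592    59.00515117]
```

View pics/w_fin2.png

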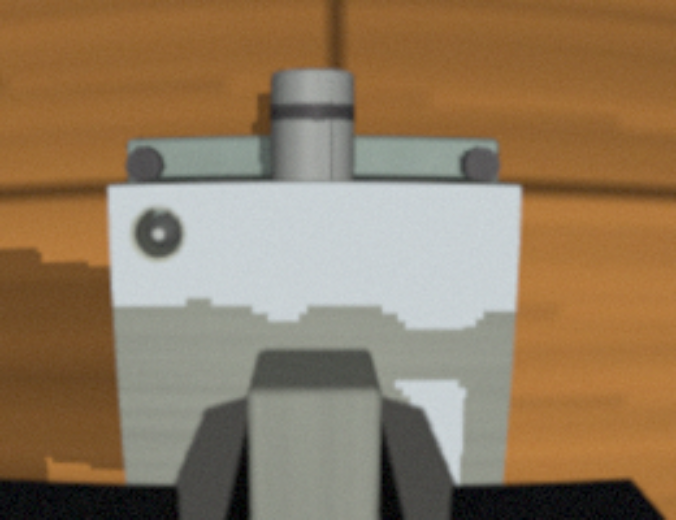

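The dowel tip is centred in its hole at crop (158,232). The cap's top is level at z = 82.1 mm, against 82 mm when shut. The last 3 mm of push raised the force without moving the cap, so the halves have met.

```bash
python3 -c "
from bench import *
print(close_job())"
```

```text
the job is handed in; nothing more can be done
None
```

The shaft is in both saddles and centred to about 1 mm; the cap is on both dowels and still held shut with about 25 N of push. The job is handed in; no verdict came back, and I never moved near the ring, jar or wrench.

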